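# Check a reed block against the light

## Robot

A 6-joint arm with a two-finger parallel gripper is mounted at the origin on the work surface. World frame = base frame: x ahead of the robot, y to its left, z up, the work surface at z = 0. Lengths are in m, angles in degrees, forces in N, time in s.
With the tool pointing down it reaches from about 0.4 to 0.825 m from the base axis. Payload 7 kg.
Tool frame: the origin (TCP) lies at the very end of the fingers, on their centre line; the grasp point (between the pads) lies 19 mm behind it; z points along the fingers, y is the line along which they close (so a half turn about z gives the same grasp; the last joint's range is limited). The gripper opens to 88 mm and grips with 3 to 60 N. Pads are 19 mm wide; open, the fingers measure 130 mm over their backs; the gripper's body (78 mm by 193 mm) begins 47 mm behind the grasp point.
Start: joints at [81.996, 20.546, 0.682, 0, -70.136, -16.507], TCP at [0.28, 0.614, 0.227] pointing down, gripper open.
Joint ranges: [-176.03, 176.03], [-82.01, 121.73], [-58.28, 71.71], [-173.87, 95.51], [-174.79, -0.11], [-173.66, 173.66]. Speed limits (degrees/s): [136.94, 136.94, 172.46, 180, 180, 180].

## Interface

Orientations are given as [roll, pitch, yaw] about the fixed x, y, z axes, in that order (R = Rz(yaw) Ry(pitch) Rx(roll)).
In Python, from plant import get_state, capture, close_job, regions_of gives the robot as it stands.
- The arm moves only by the tool jog_arm, never from a script. Its argument "moves" is a list of rows, each a list of 3 entries, a list of its own where there are three numbers: the shift along the tool's x, y, z in cm, then the turn about the tool's z in degrees, then the finger opening in cm, from 0 to 8.76. A call has 1 to 12 rows; each row shifts and turns the commanded pose from where the row before left it, along the tool's axes as they then stand; what a row does not reach is not made up. A row lasts 1/8 s, in which the tool goes at most 62.5 mm and 10.7 degrees, less where a joint would pass 70% of its speed; a pose out of reach is approached as far as the arm can. A call is refused whole if a number of a shift passes 6.25 or a number of a turn 10.7, either way. A call with a gripper value outside its range is refused whole. The fingers move at their own pace and stop on an object; "newtons" is the grip in N (left out, the last holds). Time passes only in rows, so rows that do not move let the fingers close. It gives the time, the measured TCP pose, the force, the opening and the grip force at its end, in the units of the state.
- get_state(): the state, without advancing time (a new reading comes with each control period).
- capture(name): name is "side" or "top" or "wrist"; returns a dict with "pixels" (384x512x3 uint8, blue, green, red), "mtx" (3x3 intrinsics, pixels), "world_from_camera" (4x4, takes a point from camera to world coordinates); the wrist camera has in their place "hand_eye" (4x4, takes a point from camera to tool coordinates, whose origin is the TCP and whose axes are the flange's). Camera axes: x right, y down, z forward; pixel columns grow to the right and rows downward; lengths in m; the calibration is good to about 2 mm. The wrist camera is an equidistant fisheye: a pixel r from the principal point sees the ray r / f radians off the axis. A picture is of the moment at which its call begins: read the wrist's pose just before it. There is no depth.
- close_job(): hands the job in; it is judged then, once.
Trained networks look in a picture, given as the dict that the camera call returned (one of the last four; its "shot" number tells which), for a name from the list of things; names that differ only in an ending like _2 or _b are one class to them, and where a whole thing is asked for, a point or a joint stands for the part that bears it (a point fixed in the world has none). Each returns a list of dicts, best first, with "confidence" (0 to 1); they miss things now and then, are a little off and sometimes report something else, mostly with a low value. They report only what shows in the picture. A call takes as long as a camera call.
- regions_of(picture, thing): "pixels" (384x512 bool, what is visible of it) and "pixel" ([column, row] in pixels, amid what is visible of it).
The state is a dict: "time_s": time; "joints": joint angles; "qd": joint speeds; "joint_torque": joint torques, N m; "tcp_pos": TCP position; "eef_rot": TCP orientation; "contact_force": force on the tool from outside, world axes, zero at the start; "moment": the same for the moment, N m; "gripper_width": finger opening in m; "gripper_force": force on a finger pad.
Only numpy, scipy, OpenCV 4.12 (cv2) and the standard library are available. Lean on these libraries where they do the work, as an engineer would, in place of code of your own. Each camera call takes 0.05 s, during which the arm holds its last target. There are 200 camera calls.

## Task

Pull the longest (tallest) of the three reed blocks out of the rack, gripping it only by its two bare narrow wooden side faces and never by the metal reed plates on its broad faces, and hold it in the light path of the light stand: upright, broad faces square to the beam, its slot centred on the beam midway between lamp and lens. Finish while holding it still there in the gripper, touching neither stand nor rack; leave the other two blocks and everything else on the bench where they are, and do not strike the stand.

Things in the scene. Friction and masses are not known exactly. Their poses are not given: they have to be found in the camera images.
- long_block: the tallest of three loose upright reed blocks: wooden frame 10 mm thick (x), 44 wide (y), 104 tall (z), with a 2 mm aluminium reed plate on each broad face (+x, -x), 14 mm thick over all. A slot 16 mm wide, 50 tall, with steel tongues in it, goes through along x. Narrow faces (+y, -y): bare wood. About 0.08 kg. Origin: centre of the underside
- long_block_slot (a point): centre of the long block's through slot, 37 mm above its underside and 67 mm below its top; axes as the block's (x normal to the broad faces, y towards a bare narrow face, z up)
- long_block_reeds: the reed plates and tongues on both broad faces of the long block, not to be pressed by the fingers; same origin and axes as the block. They cover 4 to 72 mm above the underside, |y| under 17 mm
- middle_block: a neighbour, to be left in the rack: made like the long block, same width and thickness, but 84 mm tall with a slot 34 mm tall. Origin: centre of the underside, z up
- short_block: a neighbour, to be left in the rack: made like the long block, same width and thickness, but 66 mm tall with a slot 20 mm tall. Origin: centre of the underside, z up
- rack: fixed wooden rack, 150 (x) by 68 (y) by 30 mm tall; three slots along its x at -42, 0 and 42 mm, one block in each in any order, broad faces looking along the rack's x. Each slot is 18 mm (x) by 48 mm (y), its floor 10 mm above the table. Origin: centre of the underside. It stands left or right on the bench, the light stand on the other side
- light_stand: fixed stand: base plate 90 (x) by 290 (y) by 12 mm; at +y a grey lamp, a lying cylinder 48 mm in diameter, y = 78 to 152 mm; at -y a round 64 mm lens in a black rim, y = -81 to -89 mm. Both on posts, centred 125 mm above the table; the level beam runs along y between them. Highest point 157 mm. Origin: centre of the underside
- light_focus (a point): middle of the light path, on the beam midway between lamp and lens, 125 mm above the table over the stand's origin; y along the beam, x level across it, z up
- wax_tin: bystander: loose round aluminium tin, 56 mm diameter, 35 mm tall, beside the light stand; origin at the underside
- screwdriver: bystander: loose screwdriver, 150 mm long along its x, lying beside the rack; origin at the middle, underneath
- rivet_jar: bystander: loose jar, 60 mm diameter, 70 mm tall, between rack and stand, farther from the robot; origin at the underside
- brush: bystander: loose brush, 160 mm long along its x, lying beyond the rack; origin at the middle, underneath
- mug: bystander: white mug, 76 mm diameter, 85 mm tall, its handle to +y, on the robot's side of the light stand; origin at the underside

How it is judged (in metres and radians):
On the way:
1. the long block is in the gripper, lifted clear of the rack (z of long_block in the frame of rack above 0.035 m and contact force between the fingers and long_block above 2 N and contact force between long_block and rack below 0.1 N and contact force between long_block and light_stand below 0.1 N), for 0.2 s.
At the end, for the whole second after the job is handed in: The gripper alone holds the long block, still, by its wooden sides: slot centre within 8 mm of the beam across and in height, within 15 mm of midway along it; square to the beam and upright within 8 degrees; the other blocks still in the rack (contact force between the fingers and long_block above 2 N and contact force between each of long_block, the fingers, the arm and rack below 0.1 N and contact force between each of long_block, the fingers, the arm and light_stand below 0.1 N and x of long_block_slot in the frame of light_focus between -0.008 and 0.008 m and y of long_block_slot in the frame of light_focus between -0.015 and 0.015 m and z of long_block_slot in the frame of light_focus between -0.008 and 0.008 m and angle between the x axis of long_block and the y axis of light_stand, either way round below 0.14 rad and angle between long_block's own z axis and vertical below 0.14 rad and linear speed of long_block below 0.02 m/s and angular speed of long_block below 0.1 rad/s and height (world z) of long_block above 0.06 m and contact force between the fingers and long_block_reeds below 0.5 N and z of each of middle_block, short_block in the frame of rack below 0.02 m); the arm keeps its last pose, push and grip.
It fails at once if the fingers press on the metal reed plates of the long block (more than 0.5 N) (contact force between the fingers and long_block_reeds above 0.5 N).
It fails at once if one of the two other reed blocks is moved by more than 10 mm (distance of any of middle_block, short_block from where it was at the start of the episode above 0.01 m).
It fails at once if something else on the bench is moved by more than 25 mm (distance of any of wax_tin, screwdriver, rivet_jar, brush, mug from where it was at the start of the episode above 0.025 m).
It fails at once if the light stand is struck (more than 15 N) by the arm or by the block (contact force between any of the arm, the fingers, long_block and light_stand above 15 N).
It also fails if it takes over 42 s, if anything falls off the work surface, if the arm or the gripper's body presses on something with over 40 N, if the wrist force passes 120 N, or if a joint passes its speed limit or range.

## Working session

There is one attempt and no reset: what is moved stays moved. The work goes in short steps, Python scripts to look and compute and a tool call to move; the robot and the scene stay as the last step left them, time stands still between calls to the robot, and variables do not carry over. Pictures are saved under pics/ and viewed, at most 10 in all, crops included, and the job is handed in when it is done.

Besides the shell and the picture viewer there is one more tool, called after ">>>" by a JSON object that holds its "op" and its "data", one argument or row to a line. jog_arm: Moves the arm, as the interface text tells. Its arguments: {"type":"object","properties":{"moves":{"type":"array"},"newtons":{"type":"number"}},"required":["moves"]}

```bash
mkdir -p pics
cat > h.py <<'E'
import numpy as np, cv2, pickle
from plant import get_state, capture, close_job, regions_of
def ray(p,uv):
    K=p["mtx"];T=np.array(p["world_from_camera"])
    d=np.linalg.inv(K)@[uv[0],uv[1],1]
    return T[:3,3],T[:3,:3]@d
def at_z(p,uv,z):
    o,d=ray(p,uv);return o+d*(z-o[2])/d[2]
def proj(p,X):
    T=np.linalg.inv(np.array(p["world_from_camera"]));c=(T[:3,:3]@np.atleast_2d(X).T).T+T[:3,3]
    u=(np.array(p["mtx"])@c.T).T;return u[:,:2]/u[:,2:]
E
python3 - <<'E'
from h import *
s=get_state();print(s)
for n in("top","side"):
    p=capture(n);cv2.imwrite(f"pics/{n}0.png",p["pixels"]);pickle.dump(p,open(n+"0.pkl","wb"))
    print(n,np.round(p["mtx"],1).tolist(),np.round(p["world_from_camera"],3).tolist())
    for t in["long_block","middle_block","short_block","rack","light_stand","wax_tin","screwdriver","rivet_jar","brush","mug"]:
        for r in regions_of(p,t)[:2]:
            m=r["pixels"];b=cv2.minAreaRect(np.argwhere(m)[:,::-1].astype(np.float32))
            print(t,round(r["confidence"],2),np.round(r["pixel"]),int(m.sum()),np.round(at_z(p,r["pixel"],0.03),3), np.round(cv2.boxPoints(b)).tolist())
E
```

```text
{'time_s': 0.0, 'joints': array([ 8.19947225e+01,  2.05924111e+01,  6.35324272e-01, -1.97148451e-02,
       -7.01338465e+01, -1.65076446e+01]), 'qd': array([-0.09172062,  0.00949755, -0.05749079, -0.04184101, -0.04795867,
       -0.000578  ]), 'joint_torque': array([ 2.62803725e-03, -5.82729685e+01,  2.93050289e+01,  6.99738890e+00,
        6.93943395e-03, -1.58527764e-04]), 'tcp_pos': array([0.27987634, 0.61373489, 0.2256247 ]), 'eef_rot': array([ 1.79907548e+02, -8.07126153e-03, -2.45196299e+01]), 'contact_force': array([0.34748177, 0.82698176, 0.2117147 ]), 'moment': array([ 0.02266934, -0.00746046,  0.01416947]), 'gripper_force': 0.0, 'gripper_width': 0.08730203145548715}
top [[367.1, 0.0, 254.9], [0.0, 367.1, 187.2], [0.0, 0.0, 1.0]] [[-0.023, -0.984, 0.178, 0.436], [-1.0, 0.019, -0.023, 0.0], [0.02, -0.179, -0.984, 0.874], [0.0, 0.0, 0.0, 1.0]]
long_block 0.64 [134. 235.] 267 [0.484 0.257 0.03 ] [[118.0, 228.0], [150.0, 228.0], [150.0, 238.0], [118.0, 238.0]]
middle_block 0.52 [133. 195.] 269 [0.576 0.263 0.03 ] [[116.0, 193.0], [144.0, 189.0], [146.0, 200.0], [118.0, 204.0]]
s
[... 2141 characters left out ...]
5.0, 183.0]]
screwdriver 0.57 [320. 277.] 413 [0.42  0.205 0.03 ] [[315.0, 259.0], [328.0, 259.0], [329.0, 310.0], [316.0, 310.0]]
rivet_jar 0.8 [208. 208.] 700 [ 0.694 -0.036  0.03 ] [[196.0, 191.0], [219.0, 191.0], [219.0, 225.0], [196.0, 225.0]]
rivet_jar 0.18 [268. 288.] 225 [0.531 0.239 0.03 ] [[266.0, 267.0], [273.0, 267.0], [273.0, 299.0], [266.0, 299.0]]
brush 0.98 [214. 316.] 992 [0.635 0.319 0.03 ] [[204.0, 276.0], [224.0, 276.0], [224.0, 340.0], [204.0, 340.0]]
brush 0.72 [286. 283.] 30 [0.492 0.224 0.03 ] [[286.0, 275.0], [287.0, 275.0], [287.0, 293.0], [286.0, 293.0]]
mug 0.92 [304. 174.] 952 [ 0.437 -0.21   0.03 ] [[291.0, 154.0], [317.0, 154.0], [317.0, 192.0], [291.0, 192.0]]
```

Run:
```python
import cv2
a=cv2.imread("pics/top0.png")[100:300,80:420];b=cv2.imread("pics/side0.png")[100:350,170:370]
cv2.imwrite("pics/t1.png",cv2.resize(a,(800,470),interpolation=3));cv2.imwrite("pics/s1.png",cv2.resize(b,(480,600),interpolation=3))
```

```text
(no output)
```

View pics/t1.png

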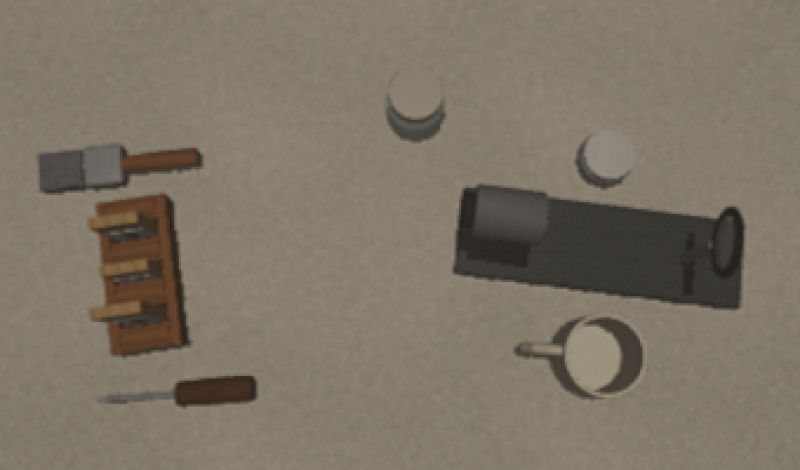

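View pics/s1.png

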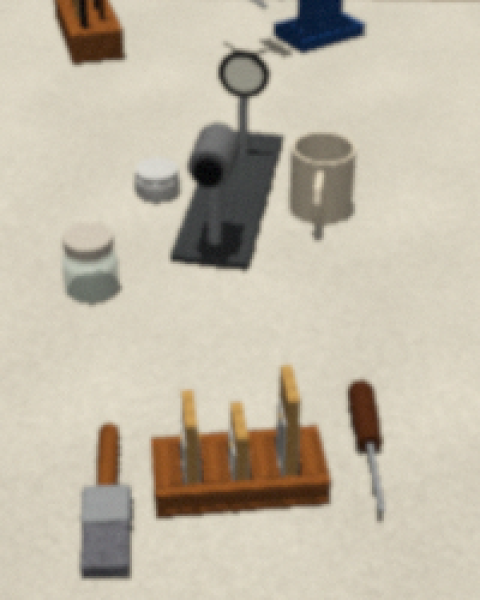

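The tall block is nearest the robot: its top is at top-crop (120,312) and side-crop (290,370). The lamp end of the stand points toward the rack (+y). Next I'll fit poses by silhouette.

```bash
cat > fit.py <<'E'
from h import *
from scipy.optimize import minimize
def box(cx,cy,z0,dx,dy,dz):
    return np.array([[cx+a*dx/2,cy+b*dy/2,z0+c*dz] for a in(-1,1) for b in(-1,1) for c in(0,1)])
def ring(y0,y1,r,z=.125):
    t=np.linspace(0,2*np.pi,24)
    return np.array([[r*np.cos(a),y,z+r*np.sin(a)] for y in(y0,y1) for a in t])
STAND=[box(0,0,0,.09,.29,.012),ring(.078,.152,.024),ring(-.081,-.089,.032),box(0,.115,0,.012,.012,.11),box(0,-.085,0,.008,.008,.1)]
def RACK(h): return [box(0,0,0,.15,.068,.03)]+[box(x,0,.01,.014,.044,k) for x,k in zip((-.042,0,.042),h)]
LONG=[box(0,0,.0,.014,.044,.104)]
def world(P,q,z=0):
    c,s=np.cos(q[2]),np.sin(q[2]);return P@np.array([[c,s,0],[-s,c,0],[0,0,1]])+[q[0],q[1],z]
def render(p,parts,q,z=0):
    m=np.zeros((384*4,512*4),np.uint8)
    for P in parts:
        h=cv2.convexHull(((proj(p,world(P,q,z))+.5)*4).astype(np.float32));cv2.fillConvexPoly(m,np.round(h).astype(np.int32),1)
    return cv2.resize(m.astype(np.float32),(512,384),interpolation=cv2.INTER_AREA)
def fit(parts,masks,q0,z=0):
    def f(q):
        c=0
        for p,m in masks:
            r=render(p,parts,q,z);c+=1-np.minimum(r,m).sum()/np.maximum(r,m).sum()
        return c
    s=np.array([[0,0,0],[.015,0,0],[0,.015,0],[0,0,.12]])
    for _ in range(2):
        r=minimize(f,q0,method="Nelder-Mead",options=dict(initial_simplex=np.array(q0)+s,xatol=1e-4,fatol=1e-5));q0=r.x;s=-s/2
    return r.x,r.fun
E
python3 - <<'E'
from fit import *
M={}
for n in("top","side"):
    p=capture(n)
    for t in["long_block","middle_block","short_block","rack","light_stand"]:
        M[n,t]=(p,regions_of(p,t)[0]["pixels"].astype(np.float32))
def U(n): return (M[n,"rack"][0],np.max([M[n,t][1] for t in["long_block","middle_block","short_block","rack"]],0))
h=(.104,.066,.084)
for v in(["top","side"],["top"],["side"]):
    for nm,parts,ms,q0 in[("rack",RACK(h),[U(n) for n in v],[.53,.24,.05]),("stand",STAND,[M[n,"light_stand"] for n in v],[.55,-.2,-.09])]:
        q,f=fit(parts,ms,q0);print(v,nm,np.round(q,4),round(np.degrees(q[2]),1),round(f/len(v),3))
        if len(v)==2:
            for p,m in ms:
                im=p["pixels"].copy();r=(render(p,parts,q)>.5).astype(np.uint8)
                globals().setdefault("ov",{}).setdefault(len(ov)if"ov"in globals() else 0,(p,r))
E
```

```text
['top', 'side'] rack [0.5273 0.2481 0.1148] 6.6 0.121
['top', 'side'] stand [ 0.5463 -0.2104 -0.1412] -8.1 0.077
['top'] rack [0.5275 0.2504 0.1328] 7.6 0.102
['top'] stand [ 0.5464 -0.2081 -0.1363] -7.8 0.046
['side'] rack [0.5278 0.246  0.0999] 5.7 0.115
['side'] stand [ 0.5458 -0.2194 -0.1314] -7.5 0.083
```

>>> {"op": "jog_arm", "data": {
  "moves": [
    [[0,0,0],-10.4,8.76],
    [[0,0,0],-10.4,8.76],
    [[0,0,0],-10.3,8.76],
    [[2.0,4.9,0.3],0,8.76],
    [[2.0,4.9,0.3],0,8.76],
    [[2.0,4.9,0.3],0,8.76],
    [[2.0,4.9,0.3],0,8.76],
    [[2.0,4.9,0.3],0,8.76],
    [[2.0,4.9,0.3],0,8.76],
    [[2.0,4.9,0.3],0,8.76],
    [[2.1,4.8,0.3],0,8.76]
  ]
}}

```text
time_s: 3.08
tcp_pos: [0.4855, 0.2427, 0.2029]
eef_rot: [-180.0, -0.0, 6.6]
contact_force: [0.9, 0.2, 0.1]
gripper_width: 0.0873
gripper_force: 0.0
```

>>> {"op": "jog_arm", "data": {
  "moves": [
    [[0,0,0],0,8.76],
    [[0,0,0],0,8.76]
  ]
}}

```text
time_s: 3.32
tcp_pos: [0.485, 0.2442, 0.2027]
eef_rot: [-180.0, -0.0, 6.5]
contact_force: [-0.8, -0.4, -0.3]
gripper_width: 0.0876
gripper_force: 0.0
```

Run:
```python
from h import *
s=get_state();print(s["time_s"],s["tcp_pos"],s["eef_rot"],s["joints"])
p=capture("wrist");pickle.dump((s,p),open("w1.pkl","wb"));print(np.round(p["mtx"],1).tolist(),np.round(p["hand_eye"],3).tolist())
for r in regions_of(p,"long_block")[:2]:
    m=r["pixels"];ys,xs=np.nonzero(m);print(r["confidence"],r["pixel"],m.sum(),xs.min(),xs.max(),ys.min(),ys.max())
cv2.imwrite("pics/w1.png",cv2.resize(p["pixels"],(768,576)))
```

```text
3.325 [0.48501382 0.24416317 0.20272404] [-1.79983540e+02 -1.77944848e-02  6.53318842e+00] [ 4.74051460e+01  9.13938648e+00 -1.80723288e+01 -9.02605445e-04
 -6.27640580e+01  4.91284579e+01]
[[297.3, 0.0, 257.3], [0.0, 297.3, 186.6], [0.0, 0.0, 1.0]] [[0.0, -0.964, -0.266, 0.071], [1.0, 0.0, 0.0, -0.0], [-0.0, -0.266, 0.964, -0.158], [0.0, 0.0, 0.0, 1.0]]
0.81 [258.8, 183.4] 1625 234 285 162 197
```

View pics/w1.png

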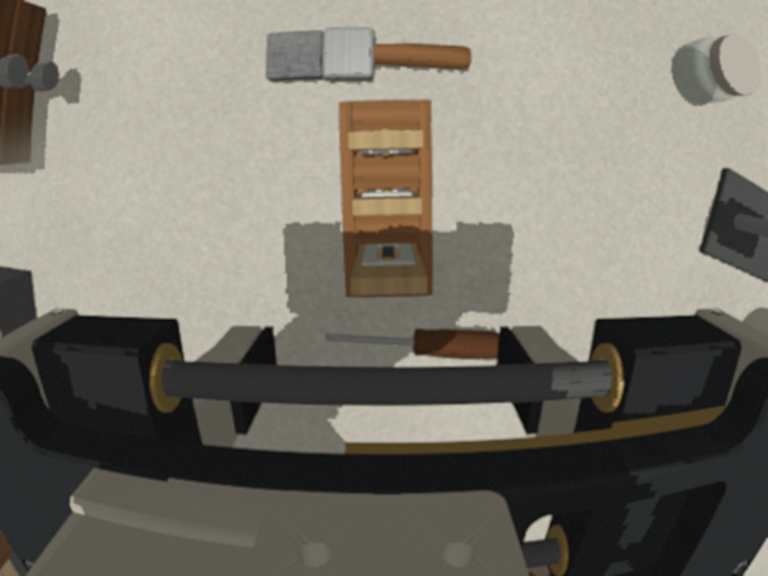

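Wrist view: the tall block's top face spans about (234..285, 184..197) px, just ahead of the fingers. I'll refine its pose from that.

```bash
cat >> fit.py <<'E'
from scipy.spatial.transform import Rotation as Ro
def wT(s,p):
    T=np.eye(4);T[:3,:3]=Ro.from_euler("xyz",s["eef_rot"],degrees=True).as_matrix();T[:3,3]=s["tcp_pos"];return T@p["hand_eye"]
def wproj(s,p,X):
    T=np.linalg.inv(wT(s,p));c=X@T[:3,:3].T+T[:3,3];r=np.linalg.norm(c[:,:2],axis=1);a=np.arctan2(r,c[:,2]);K=p["mtx"]
    return c[:,:2]/r[:,None]*a[:,None]*K[0,0]+[K[0,2],K[1,2]]
def wat(s,p,uv,z):
    K=p["mtx"];d=(np.array(uv)-[K[0,2],K[1,2]])/K[0,0];a=np.linalg.norm(d);T=wT(s,p)
    v=T[:3,:3]@np.r_[d/a*np.sin(a),np.cos(a)];return T[:3,3]+v*(z-T[2,3])/v[2]
E
python3 - <<'E'
from fit import *
s,p=pickle.load(open("w1.pkl","rb"))
im=p["pixels"]
for z,uv in[(.114,(233.5,196.5)),(.114,(285.5,196.5)),(.114,(236.5,184)),(.114,(283,184)),(.03,(228,68)),(.03,(287,67.5)),(.03,(288,196.5))]:
    print(uv,np.round(wat(s,p,uv,z),4))
q=(.5275,.249,.115)
for n,P in[("longtop",box(-.042,0,.01,.01,.044,.104)),("rack",box(0,0,0,.15,.068,.03))]:
    print(n,np.round(wproj(s,p,world(P,q)),1).tolist())
c=im[150:205,215:305];cv2.imwrite("pics/c1.png",cv2.resize(c,(800,489),interpolation=2))
E
```

```text
(233.5, 196.5) [0.4765 0.2641 0.114 ]
(285.5, 196.5) [0.4816 0.219  0.114 ]
(236.5, 184) [0.488  0.2626 0.114 ]
(283, 184) [0.4926 0.2228 0.114 ]
(228, 68) [0.5952 0.2892 0.03  ]
(287, 67.5) [0.6031 0.2249 0.03  ]
(288, 196.5) [0.4569 0.2048 0.03  ]
longtop [[275.6, 169.3], [282.7, 194.3], [239.2, 169.3], [232.2, 194.3], [275.7, 161.2], [283.0, 183.2], [239.1, 161.2], [231.9, 183.2]]
rack [[284.2, 189.3], [286.5, 196.3], [230.6, 189.3], [228.4, 196.4], [285.7, 68.6], [288.3, 65.2], [228.9, 68.6], [226.3, 65.3]]
```

View pics/c1.png

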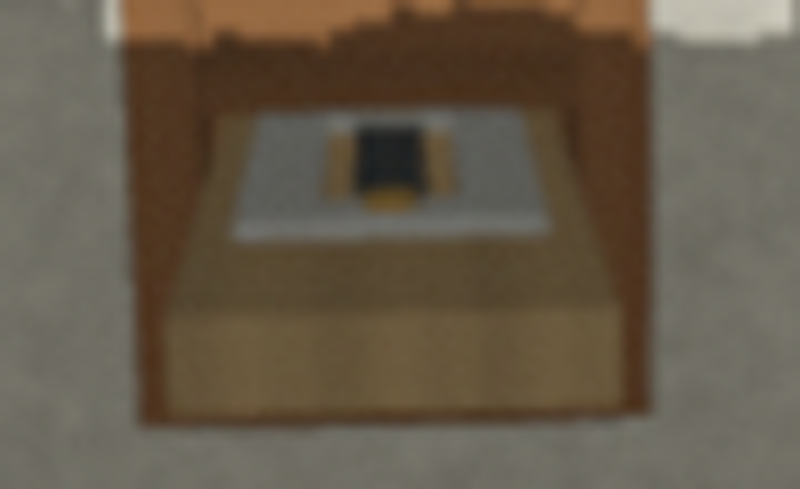

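>>> {"op": "jog_arm", "data": {
  "moves": [
    [[-0.05,0.15,0],0,8.76],
    [[0,0,4],0,8.76],
    [[0,0,4],0,8.76],
    [[0,0,3],0,8.76],
    [[0,0,2.2],0,8.76],
    [[0,0,0],0,8.76],
    [[0,0,0],0,8.76]
  ]
}}

```text
time_s: 4.3
tcp_pos: [0.4848, 0.2434, 0.0714]
eef_rot: [-180.0, -0.1, 6.6]
contact_force: [-0.5, 0.4, 0.5]
gripper_width: 0.0881
gripper_force: 0.0
```

>>> {"op": "jog_arm", "data": {
  "moves": [
    [[0,0,0],0,3.8],
    [[0,0,0],0,3.8],
    [[0,0,0],0,3.8],
    [[0,0,0],0,3.8],
    [[0,0,0],0,3.8],
    [[0,0,0],0,3.8],
    [[0,0,0],0,3.8],
    [[0,0,0],0,3.8]
  ],
  "newtons": 20
}}

```text
time_s: 5.3
tcp_pos: [0.4845, 0.2426, 0.0706]
eef_rot: [180.0, -0.0, 6.6]
contact_force: [0.2, 0.1, 1.3]
gripper_width: 0.0435
gripper_force: 20.0
```

>>> {"op": "jog_arm", "data": {
  "moves": [
    [[0,0,-1],0,3.8],
    [[0,0,-1.5],0,3.8],
    [[0,0,-2],0,3.8],
    [[0,0,-3],0,3.8],
    [[0,0,-3],0,3.8],
    [[0,0,-3],0,3.8],
    [[0,0,-3],0,3.8],
    [[0,0,-2],0,3.8],
    [[0,0,-1],0,3.8],
    [[0,0,0],0,3.8]
  ],
  "newtons": 20
}}

```text
time_s: 6.55
tcp_pos: [0.4846, 0.2427, 0.2663]
eef_rot: [-179.9, -0.1, 6.6]
contact_force: [0.8, 0.3, -2.0]
gripper_width: 0.0437
gripper_force: 20.0
```

Run:
```python
from fit import *
s=get_state();print(s["tcp_pos"],s["eef_rot"],s["gripper_width"])
p=capture("wrist");a=p["pixels"];p2=capture("side");b=p2["pixels"]
b=cv2.resize(b[100:330,180:390],(526,576))
m=np.hstack([cv2.resize(a[100:300,200:310],(317,576),interpolation=2),b[:, :483]]);cv2.imwrite("pics/l1.png",m)
```

```text
[0.48457255 0.24272858 0.26634913] [-1.79942905e+02 -6.08928052e-02  6.58699730e+00] 0.043733042391205686
```

View pics/l1.png

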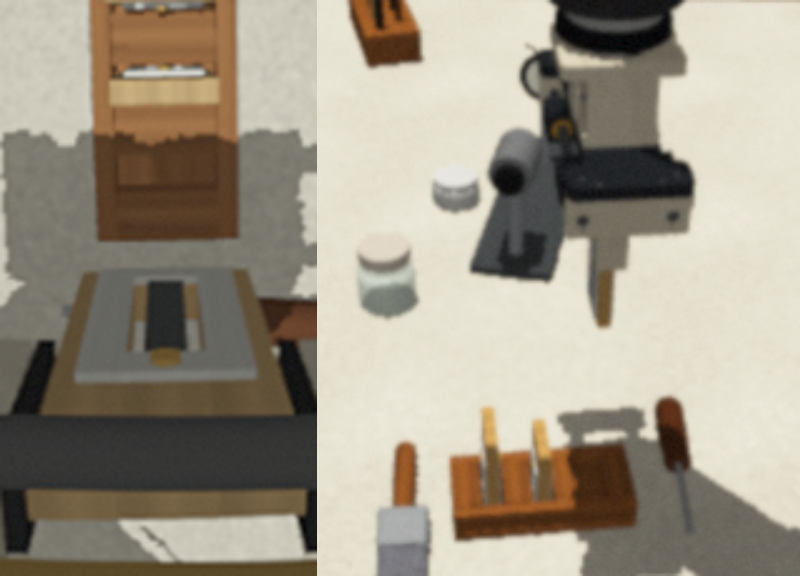

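>>> {"op": "jog_arm", "data": {
  "moves": [
    [[0,0,0],10.5,3.8],
    [[0,0,0],10.5,3.8],
    [[0,0,0],10.5,3.8],
    [[0,0,0],10.5,3.8],
    [[0,0,0],10.5,3.8],
    [[0,0,0],10.5,3.8],
    [[0,0,0],10.5,3.8],
    [[0,0,0],10.5,3.8],
    [[0,0,0],10.5,3.8],
    [[0,0,0],10.1,3.8],
    [[0,0,0],0,3.8]
  ]
}}

```text
time_s: 8.02
tcp_pos: [0.4842, 0.2424, 0.2645]
eef_rot: [179.9, -0.1, -97.9]
contact_force: [0.1, -0.3, -0.5]
gripper_width: 0.044
gripper_force: 20.0
```

>>> {"op": "jog_arm", "data": {
  "moves": [
    [[3,-0.8,0],0,3.8],
    [[4.8,-1.3,0],0,3.8],
    [[4.8,-1.3,0],0,3.8],
    [[4.8,-1.3,0],0,3.8],
    [[4.8,-1.4,0],0,3.8],
    [[3.8,-1.2,0],0,3.8],
    [[2,-0.7,0],0,3.8],
    [[0,0,0],0,3.8],
    [[0,0,0],0,3.8]
  ]
}}

```text
time_s: 9.15
tcp_pos: [0.5245, -0.0455, 0.2652]
eef_rot: [180.0, -0.0, -97.9]
contact_force: [0.2, 0.6, -1.6]
gripper_width: 0.0441
gripper_force: 20.0
```

Run:
```python
from fit import *
s=get_state();print(s["time_s"],s["tcp_pos"],s["eef_rot"],s["joints"],s["gripper_width"])
p=capture("wrist");pickle.dump((s,p),open("w2.pkl","wb"));a=p["pixels"].copy()
q=(.5463,-.2095,-.14)
for P in STAND[:3]:
    h=cv2.convexHull(wproj(s,p,world(P,q)).astype(np.float32)).astype(np.int32);cv2.polylines(a,[h],True,(0,255,255),1)
cv2.imwrite("pics/w2.png",cv2.resize(a,(768,576),interpolation=2))
r=regions_of(p,"light_stand");pickle.dump(r,open("r2.pkl","wb"));print([(x["confidence"],x["pixel"],x["pixels"].sum()) for x in r])
```

```text
9.15 [ 0.52454613 -0.04548125  0.26517012] [ 1.79962598e+02 -4.11974752e-03 -9.79034785e+01] [ 1.63989823e+01  5.11247155e+00 -1.43880269e+01 -1.23439251e-02
 -7.05352856e+01 -2.42983452e+01] 0.044123680868385556
[(0.71, [224.1, 81.3], np.int64(10541))]
```

View pics/w2.png

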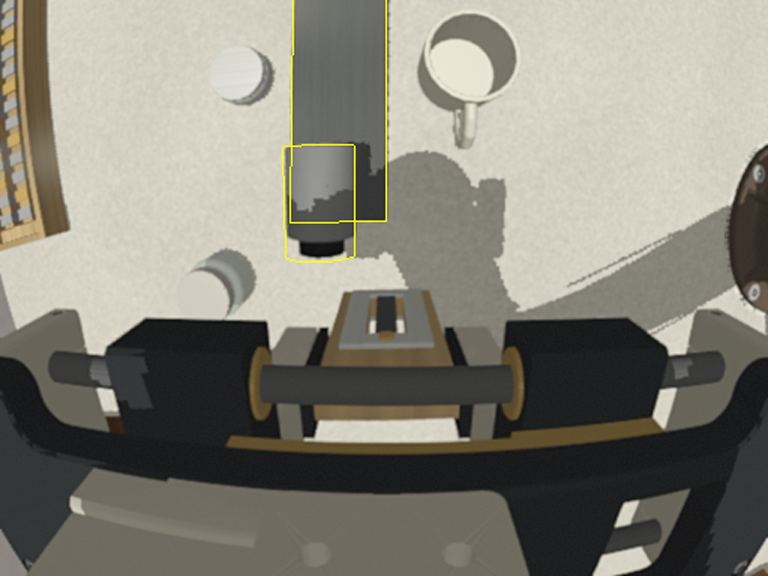

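>>> {"op": "jog_arm", "data": {
  "moves": [
    [[3,-0.8,0],0,3.8],
    [[4,-1.1,0],0,3.8],
    [[4,-1.1,0],0,3.8],
    [[3,-0.8,0],0,3.8],
    [[1.9,-0.6,0],0,3.8],
    [[0,0,0],0,3.8],
    [[0,0,0],0,3.8],
    [[0,0,0],0,3.8]
  ]
}}

```text
time_s: 10.25
tcp_pos: [0.5462, -0.2084, 0.2657]
eef_rot: [-180.0, 0.0, -97.9]
contact_force: [-0.5, 0.0, -0.6]
gripper_width: 0.0437
gripper_force: 20.0
```

```bash
cat > look.py <<'E'
from fit import *
import sys
s=get_state();print(s["time_s"],s["tcp_pos"],s["eef_rot"],s["gripper_width"])
q=(.5463,-.2095,-.14);t=s["tcp_pos"];b=(t[0],t[1],np.radians(s["eef_rot"][2]));zb=t[2]-.0606
p=capture("wrist");a=p["pixels"].copy();P2=capture("side");c=P2["pixels"].copy();P3=capture("top");d=P3["pixels"].copy()
for im,f in((a,lambda X:wproj(s,p,X)),(c,lambda X:proj(P2,X)),(d,lambda X:proj(P3,X))):
    for P in STAND[:3]:cv2.polylines(im,[cv2.convexHull(f(world(P,q)).astype(np.float32)).astype(np.int32)],True,(0,255,255),1)
    cv2.polylines(im,[cv2.convexHull(f(world(box(0,0,0,.01,.044,.104),b,zb)).astype(np.float32)).astype(np.int32)],True,(0,0,255),1)
    for sg in(-1,1):cv2.polylines(im,[cv2.convexHull(f(world(box(sg*.006,0,.004,.002,.034,.068),b,zb)).astype(np.float32)).astype(np.int32)],True,(0,255,0),1)
a=cv2.resize(a[60:300,170:350],(450,600),interpolation=2);c=cv2.resize(c[100:230,220:340],(350,300),interpolation=2);d=cv2.resize(d[150:260,250:410],(350,300),interpolation=2)
cv2.imwrite("pics/"+sys.argv[1],np.hstack([a,np.vstack([c,d])]))
E
python3 look.py k1.png
```

```text
10.25 [ 0.54620542 -0.20841398  0.2657443 ] [-1.79982980e+02  9.90099754e-03 -9.79402592e+01] 0.04371753240250634
```

View pics/k1.png

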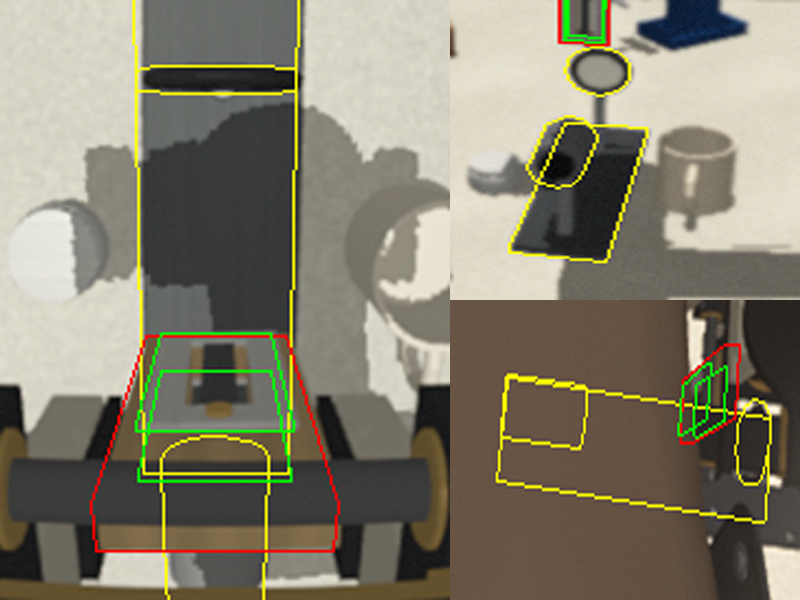

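>>> {"op": "jog_arm", "data": {
  "moves": [
    [[0.1,0.1,1],0,3.8],
    [[0,0,2],0,3.8],
    [[0,0,2],0,3.8],
    [[0,0,2],0,3.8],
    [[0,0,2],0,3.8],
    [[0,0,1.5],0,3.8],
    [[0,0,1.2],0,3.8],
    [[0,0,0],0,3.8],
    [[0,0,0],0,3.8],
    [[0,0,0],0,3.8]
  ]
}}

```text
time_s: 11.65
tcp_pos: [0.5455, -0.2103, 0.1493]
eef_rot: [-179.9, 0.0, -98.0]
contact_force: [-0.1, 0.4, -0.8]
gripper_width: 0.044
gripper_force: 20.0
```

```bash
python3 look.py k2.png
```

```text
11.65 [ 0.54547172 -0.2102555   0.14931658] [-1.79924476e+02  6.92725187e-04 -9.80062088e+01] 0.043995902311594295
```

View pics/k2.png

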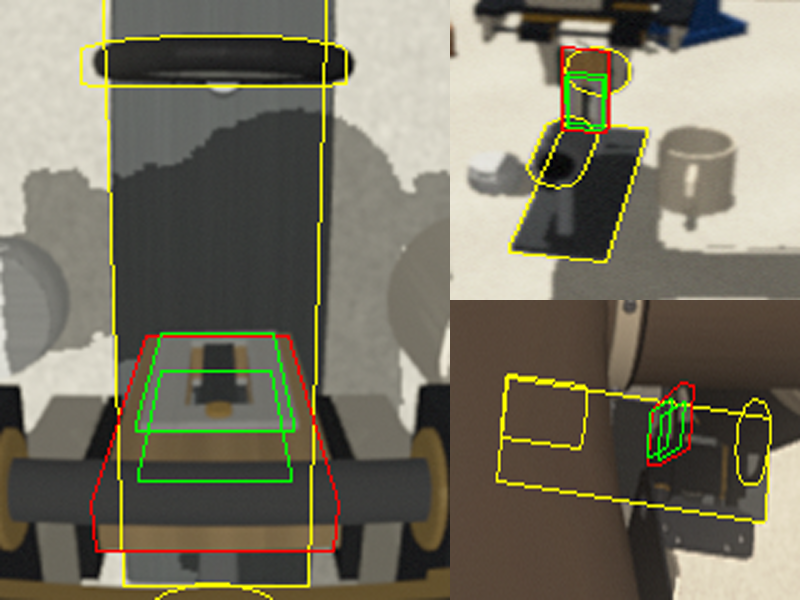

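>>> {"op": "jog_arm", "data": {
  "moves": [
    [[0,0.1,0.05],0,3.8],
    [[0,0,0],0,3.8],
    [[0,0,0],0,3.8],
    [[0,0,0],0,3.8],
    [[0,0,0],0,3.8],
    [[0,0,0],0,3.8]
  ]
}}

```text
time_s: 12.55
tcp_pos: [0.544, -0.21, 0.148]
eef_rot: [180.0, -0.0, -98.0]
contact_force: [0.8, 0.8, -0.3]
gripper_width: 0.0439
gripper_force: 20.0
```

```bash
python3 -c "
from plant import *
print(get_state()['tcp_pos']);print(close_job())"
```

```text
[ 0.54401102 -0.2100479   0.14803557]
the job is handed in; nothing more can be done
None
```

I handed in the job at about 12.6 s with the long block held still and upright by its wooden sides in the light path. By my camera fit its slot was within about 2 mm of the beam; the hand-in gave no verdict, so I can't confirm it passed.

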